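# Put three damper parts back at their own stations

### The job

The three damper parts on the bench each sit at another part's station. Put each at its own: the piston centred on the round pad, the square clamp block centred on the square pad with its sides parallel to the pad's, and the two-hole plate threaded over the two pins, flat on their base. Set one part down on the empty cork mat on the way, keep all parts upright, and leave the jar, the wrench and the bin where they are.

Things in the scene. Friction and masses are not known exactly. Their poses are not given: they have to be found in the camera images.
- piston: Loose aluminium damper piston: upright round cylinder, 44 mm diameter, 38 mm high, black band round it. Origin: centre of underside, z up. Starts standing on the pin base, centred between the two pins. 0.1 to 0.2 kg.
- clamp_block: Loose steel shaft-clamp block: square, 44 x 44 mm, 38 mm high, with a dark round bore mark and slot on top. Origin: centre of underside, z up, x and y square to its sides. Starts on the round pad. 0.2 to 0.4 kg.
- plate: Loose flat steel plate 104 (x) x 40 (y) x 12 mm thick with two 13 mm through holes on its long centre line, 36 mm either side of its centre (72 mm apart). Origin: centre of underside, z up, x along its length. Starts lying flat on the square pad. 0.15 to 0.27 kg.
- pin_base: Fixed dark steel bar 130 (x) x 34 (y) x 12 mm high with two upright bright steel pins, 8 mm diameter, on its centre line 36 mm either side of its centre (72 mm apart); the pins rise 31 mm above the bar (43 mm above the bench), their top 5 mm tapered. Home of the plate, either way round. Origin: centre of underside, on the bench, x along the line of pins.
- round_pad: Fixed black rubber disc, 90 mm diameter, 6 mm thick, on the bench. Home of the piston. Origin: centre of underside.
- square_pad: Fixed black rubber square, 90 x 90 mm, 6 mm thick, on the bench. Home of the clamp block. Origin: centre of underside, x and y square to its sides.
- cork_mat: Fixed oblong cork mat 120 (x) x 80 (y) mm, 4 mm thick, on the bench; empty at the start: the free spot. Origin: centre of underside.
- jar: Bystander: standing jar with white cap, 72 mm diameter, 90 mm high, beyond the stations. Origin: centre of underside. Leave alone.
- wrench: Bystander: wrench, 190 mm long, lying on the bench beyond the stations. Origin: on its underside. Leave alone.
- parts_bin: Bystander: open yellow bin 150 x 110 x 70 mm high, at the left of the stations. Origin: centre of underside. Leave alone.

How it is judged (in metres and radians):
On the way:
1. one of the three parts stands released and at rest on the cork mat (centre within 30 mm of the mat's) (((horizontal distance between piston and cork_mat below 0.03 m and z of piston in the frame of cork_mat between 0.001 and 0.008 m and angle between piston's own z axis and vertical below 0.1 rad and linear speed of piston below 0.02 m/s and angular speed of piston below 0.2 rad/s and contact force between the fingers and piston below 0.05 N) or (horizontal distance between clamp_block and cork_mat below 0.03 m and z of clamp_block in the frame of cork_mat between 0.001 and 0.008 m and angle between clamp_block's own z axis and vertical below 0.1 rad and linear speed of clamp_block below 0.02 m/s and angular speed of clamp_block below 0.2 rad/s and contact force between the fingers and clamp_block below 0.05 N) or (horizontal distance between plate and cork_mat below 0.03 m and z of plate in the frame of cork_mat between 0.001 and 0.008 m and angle between plate's own z axis and vertical below 0.1 rad and linear speed of plate below 0.02 m/s and angular speed of plate below 0.2 rad/s and contact force between the fingers and plate below 0.05 N))), for 0.2 s.
At the end, for the whole second after the job is handed in: Piston on the round pad, block on the square pad, upright, within 12 mm of centre, block within 0.25 rad of the pad's sides; plate over both pins, flat on the base (centre within 6 mm, height 4 mm, turn 0.2 rad); all released and at rest (horizontal distance between piston and round_pad below 0.012 m and z of piston in the frame of round_pad between 0.003 and 0.01 m and angle between each of piston, clamp_block, plate's own z axis and vertical below 0.1 rad and horizontal distance between clamp_block and square_pad below 0.012 m and z of clamp_block in the frame of square_pad between 0.003 and 0.01 m and horizontal distance between plate and pin_base below 0.006 m and z of plate in the frame of pin_base between 0.009 and 0.016 m and (angle between the x axis of clamp_block and the x axis of square_pad, either way round below 0.25 rad or angle between the x axis of clamp_block and the y axis of square_pad, either way round below 0.25 rad) and angle between the x axis of plate and the x axis of pin_base, either way round below 0.2 rad and linear speed of each of piston, clamp_block, plate below 0.02 m/s and angular speed of each of piston, clamp_block, plate below 0.2 rad/s and contact force between the fingers and piston below 0.05 N and contact force between the fingers and clamp_block below 0.05 N and contact force between the fingers and plate below 0.05 N); the robot touches nothing.
It fails at once if a part tipped over (more than 0.7 rad) (angle between any of piston, clamp_block, plate's own z axis and vertical above 0.7 rad).
It fails at once if the jar, the wrench or the bin moved by more than 25 mm (distance of any of jar, wrench, parts_bin from where it was at the start of the episode above 0.025 m).
It also fails if it takes over 120 s, if anything falls off the work surface, if the arm or the gripper's body presses on something with over 40 N, if the wrist force passes 120 N, or if a joint passes its speed limit or range.

### The arm

A 7-joint arm with a two-finger parallel gripper is mounted at the origin on the work surface. World frame = base frame: x ahead of the robot, y to its left, z up, the work surface at z = 0. Lengths are in m, angles in degrees, forces in N, time in s.
With the tool pointing down it reaches from about 0.425 to 0.875 m from the base axis. Payload 4.7 kg.
Tool frame: the origin (TCP) lies midway between the tips of the shut fingers; the grasp point (between the pads) lies 19 mm behind it; z points along the fingers, y is the direction in which the jaws open and shut (so a half turn about z gives the same grasp; the last joint's range is limited). The gripper opens to 87 mm and grips with 3 to 60 N. Pads are 19 mm wide; open, the fingers measure 117 mm over their backs; the gripper's body (75 mm by 190 mm) begins 51 mm behind the grasp point.
Start: joints at [77.928, 18.392, -4.016, 83.108, 1.295, 78.541, -3.26], TCP at [0.145, -0.634, 0.223] pointing down, gripper open.
Joint ranges: [-163.93, 163.93], [-17.29, 119.83], [-79.2, 71.16], [3.27, 140.29], [-89.18, 269.18], [5.43, 117.66], [-154.24, 154.24]. Speed limits (degrees/s): [147.25, 147.25, 180, 180, 180, 180, 180].

### API

Orientations are given as [roll, pitch, yaw] about the fixed x, y, z axes, in that order (R = Rz(yaw) Ry(pitch) Rx(roll)).
In Python, from cell import env gives the robot as it stands.
- The arm moves only by the tool apply_moves, never from a script. Its argument "targets" is a list of rows, each a list of 2 entries, a list of its own where there are three numbers: the shift along the world's x, y, z in mm, then the turn, a rotation vector about the world's x, y, z in rad. A call has 1 to 8 rows; each row is the pose to reach, as a shift and turn from the pose commanded when the call began; what a row does not reach only later rows make up. A row lasts 1/10 s, in which the tool goes at most 50 mm and 8.59 degrees, less where a joint would pass 70% of its speed; a pose out of reach is approached as far as the arm can. A call with a gripper value outside its range is refused whole. "hand" is the finger opening in mm, from 0 to 87, set as the call begins (left out, the last holds). The fingers move at their own pace and stop on an object; "squeeze" is the grip in N (left out, the last holds). Time passes only in rows, so rows that repeat a pose let the fingers close. It gives the time, the measured TCP pose, the force and the opening at its end, in the units of the state.
- env.get_obs(): the state, without advancing time (a new reading comes with each control period).
- env.read_camera(name): name is "scene" or "top"; returns a dict with "image" (400x640x3 uint8, red, green, blue), "camera_matrix" (3x3 intrinsics, pixels), "k1" (the pictures are not rectified: a ray, as slopes to the right and down, at radius r is drawn at 1 + k1 r^2 times it, then the intrinsics apply), "camera_from_world" (4x4, takes a point from world to camera coordinates). Camera axes: x right, y down, z forward; pixel columns grow to the right and rows downward; lengths in m; the calibration is good to about 2 mm. A picture is of the moment at which its call begins. There is no depth.
- env.sign_off(): hands the job in, once; it reports no verdict.
Trained networks look in a picture, given as the dict that the camera call returned (one of the last four; its "shot" number tells which), for a name from the list of things; names that differ only in an ending like _2 or _b are one class to them, and where a whole thing is asked for, a point or a joint stands for the part that bears it (a point fixed in the world has none). Each returns a list of dicts, best first, with "conf" (0 to 1); they miss things now and then, are a little off and sometimes report something else, mostly with a low value. They report only what shows in the picture. A call takes as long as a camera call.
- env.regions_of(picture, target): "region" (400x640 bool, what is visible of it) and "rect" ([left, top, right, bottom] in pixels, round what is visible of it).
The state is a dict: "time_s": time; "qpos": joint angles; "joint_velocities": joint speeds; "effort": joint torques, N m; "tool_pos": TCP position; "tool_rot": TCP orientation; "force": force on the tool from outside, world axes, zero at the start; "wrist_torque": the same for the moment, N m; "grip_width": finger opening in m.
Only numpy, scipy, OpenCV 4.12 (cv2) and the standard library are available. Lean on these libraries where they do the work, as an engineer would, in place of code of your own. Each camera call takes 0.05 s, during which the arm holds its last target. There are 200 camera calls.

## Working session

There is one attempt and no reset: what is moved stays moved. The work goes in short steps, Python scripts to look and compute and a tool call to move; the robot and the scene stay as the last step left them, time stands still between calls to the robot, and variables do not carry over. Pictures are saved under pics/ and viewed, about 12 in all and at most 16, crops included, and the job is handed in when it is done.

Besides the shell and the picture viewer there is one more tool, called after "Emit:" as name(argument=value, ...) on one line, values as JSON. apply_moves: Moves the arm, as the interface text tells. Its arguments: {"type":"object","properties":{"targets":{"type":"array","items":{"type":"array"}},"hand":{"type":"number"},"squeeze":{"type":"number"}},"required":["targets"]}

```bash
mkdir -p pics; ls
cat > h.py <<'E'
import numpy as np, cv2
from cell import env
def save(p,name,crop=None,s=1):
    im=p["image"][:,:,::-1]
    if crop: l,t,r,b=crop; im=im[t:b,l:r]
    cv2.imwrite(f"pics/{name}.png",cv2.resize(im,None,fx=s,fy=s,interpolation=cv2.INTER_CUBIC))
def ray(p,uv):
    K=np.array(p["camera_matrix"]);k=p["k1"];T=np.array(p["camera_from_world"])
    d=(np.asarray(uv,float).reshape(-1,2)-K[[0,1],2])/K[[0,1],[0,1]]
    x=d.copy()
    for _ in range(30): x=d/(1+k*(x**2).sum(1,keepdims=True))
    R=T[:3,:3]; return -R.T@T[:3,3], np.c_[x,np.ones(len(x))]@R
def toz(p,uv,z):
    c,d=ray(p,uv); return c+d*((z-c[2])/d[:,2])[:,None]
def proj(p,X):
    K=np.array(p["camera_matrix"]);T=np.array(p["camera_from_world"])
    c=np.atleast_2d(X)@T[:3,:3].T+T[:3,3]; x=c[:,:2]/c[:,2:]
    x=x*(1+p["k1"]*(x**2).sum(1,keepdims=True)); return x*K[[0,1],[0,1]]+K[[0,1],2]
E
python3 - <<'E'
from h import *
print({k:v for k,v in env.get_obs().items() if k in("tool_pos","tool_rot","grip_width","time_s","force")})
for n in("top","scene"):
    p=env.read_camera(n); save(p,n+"0"); 
    T=np.array(p["camera_from_world"]); print(n,-T[:3,:3].T@T[:3,3],T[2,:3])
    for t in "piston clamp_block plate pin_base round_pad square_pad cork_mat jar wrench parts_bin".split():
        for r in env.regions_of(p,t)[:2]:
            m=r["region"]; ys,xs=np.nonzero(m); print(t,round(r["conf"],2),r["rect"],len(xs), toz(p,[xs.mean(),ys.mean()],0.0)[0].round(3))
E
```

```text
pics
{'time_s': 0.0, 'tool_pos': array([ 0.1447071 , -0.6331154 ,  0.22148582]), 'tool_rot': array([-1.79892071e+02,  5.24113832e-03,  1.28786768e+01]), 'force': array([0.17308593, 0.18020137, 0.05046928]), 'grip_width': 0.08698170708348579}
top [0.45377745 0.1250593  1.6432691 ] [ 0.11234258 -0.01266477 -0.99358882]
piston 0.75 [365.5, 238.2, 382.1, 257.6] 189 [ 0.492 -0.079  0.   ]
clamp_block 0.55 [258.2, 222.2, 272.3, 240.8] 228 [0.546 0.264 0.   ]
plate 0.81 [309.4, 224.6, 335.5, 255.6] 392 [0.509 0.075 0.   ]
plate 0.39 [259.7, 221.0, 273.0, 237.0] 218 [0.546 0.262 0.   ]
pin_base 0.8 [357.4, 228.2, 387.2, 264.0] 291 [ 0.489 -0.081  0.   ]
round_pad 0.97 [252.1, 211.4, 281.7, 244.5] 407 [0.553 0.259 0.   ]
square_pad 0.77 [302.6, 224.6, 341.1, 261.4] 458 [0.503 0.083 0.   ]
cork_mat 0.56 [412.2, 197.2, 451.7, 240.6] 939 [ 0.583 -0.265  0.   ]
cork_mat 0.42 [275.7, 141.1, 299.2, 169.6] 482 [0.78  0.197 0.   ]
jar 0.78 [277.4, 141.5, 298.0, 171.6] 477 [0.78  0.198 0.   ]
jar 0.61 [311.0, 226.3, 337.4, 256.9] 398 [0.507 0.076 0.   ]
wrench 0.69 [385.8, 131.9, 405.6, 182.0] 279 [ 0
[... 284 characters left out ...]
 0.469 -0.072  0.   ]
clamp_block 0.85 [324.5, 156.1, 346.7, 180.1] 414 [0.53  0.274 0.   ]
plate 0.87 [263.1, 182.3, 285.2, 220.1] 629 [0.496 0.08  0.   ]
pin_base 0.95 [194.0, 224.6, 248.8, 248.3] 539 [ 0.492 -0.078  0.   ]
round_pad 0.95 [321.2, 162.4, 356.8, 186.1] 441 [0.56  0.254 0.   ]
round_pad 0.23 [323.3, 152.6, 345.2, 177.8] 456 [0.528 0.274 0.   ]
square_pad 0.57 [249.2, 184.5, 295.9, 219.0] 501 [0.499 0.082 0.   ]
cork_mat 0.58 [154.7, 286.8, 196.6, 343.3] 1816 [ 0.582 -0.266  0.   ]
jar 0.93 [368.9, 210.4, 401.9, 251.8] 1172 [0.756 0.217 0.   ]
wrench 0.65 [245.0, 305.0, 298.0, 389.0] 775 [ 0.782 -0.164  0.   ]
parts_bin 0.62 [352.7, 72.8, 419.2, 133.4] 2633 [0.461 0.55  0.   ]
```

Run:
```python
from h import *
p=env.read_camera("top"); save(p,"t1",(235,180,465,280),3.4)
p=env.read_camera("scene"); save(p,"s1",(140,130,380,350),2.7)
```

```text
(no output)
```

View pics/t1.png

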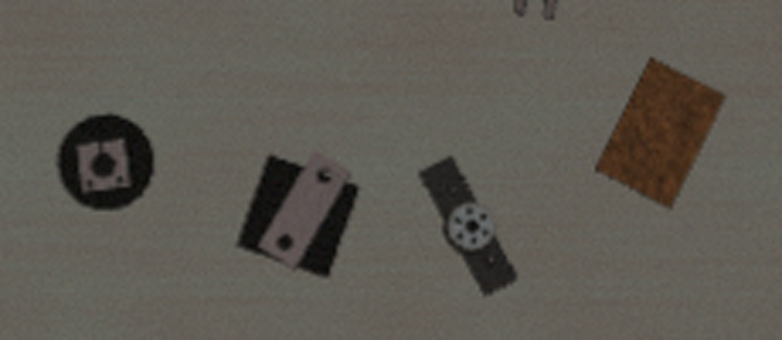

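View pics/s1.png

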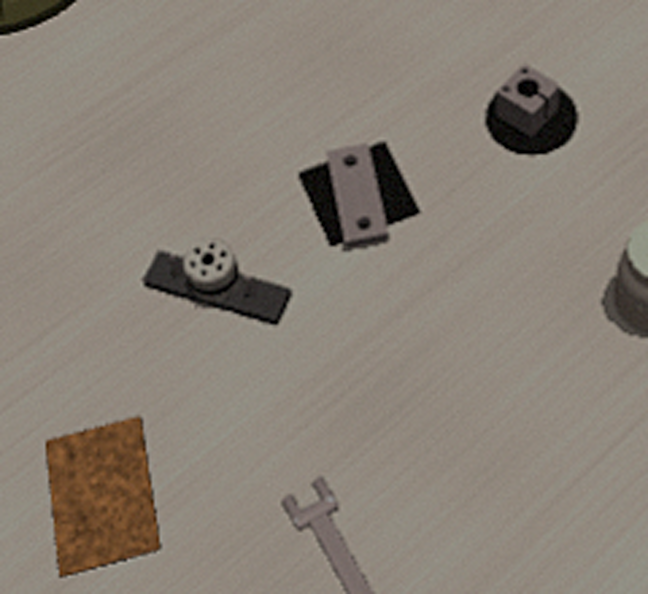

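```bash
cat > fit.py <<'E'
from h import *
from scipy.optimize import least_squares
# silhouettes: fit pose so projected outline of boxed model best matches network region
def model(kind,x,y,a,z0):
    if kind[0]=='c':
        t=np.linspace(0,2*np.pi,40,endpoint=False);P=np.c_[np.cos(t),np.sin(t)]*kind[1]/2;h=kind[2]
    else:
        P=np.array([[-1,-1],[1,-1],[1,1],[-1,1]])*np.array(kind[1:3])/2;h=kind[3]
    c,s=np.cos(a),np.sin(a);P=P@np.array([[c,s],[-s,c]])+[x,y]
    return np.r_[np.c_[P,np.full(len(P),z0)],np.c_[P,np.full(len(P),z0+h)]]
def corners(p,crop,s,uv): return (np.array(uv,float)+.5)/s-.5+np.array(crop[:2])
E
python3 - <<'E'
from fit import *
t=env.read_camera("top"); s=env.read_camera("scene")
ct=lambda uv:corners(t,(235,180),3.4,uv); cs=lambda uv:corners(s,(140,130),2.7,uv)
def show(n,P):
    c=P.mean(0); d=[np.degrees(np.arctan2(*(P[(i+1)%len(P)]-P[i])[[1,0]])).round(1) for i in range(len(P))]
    L=[round(1e3*np.linalg.norm((P[(i+1)%len(P)]-P[i])[:2]),1) for i in range(len(P))]
    print(n,(c[:2]*1e3).round(1),d,L)
show("sqpad t",toz(t,ct([(268,155),(358,186),(330,277),(238,247)]),.006))
show("sqpad s",toz(s,cs([(299,172),(385,142),(419,212),(333,244)]),.006))
show("plate t",toz(t,ct([(313,151),(351,177),(296,268),(259,248)]),.018))
show("plate s",toz(s,cs([(327,150),(369,143),(387,235),(344,243)]),.018))
show("holes t",toz(t,ct([(324,176),(285,242)]),.018))
show("holes s",toz(s,cs([(350,160),(363,223)]),.018))
show("base t",toz(t,ct([(418,173),(452,157),(518,278),(487,295)]),.012))
show("base s",toz(s,cs([(145,282),(160,252),(291,289),(277,323)]),.012))
show("pist t",toz(t,ct([(470,226)]),.05)); show("pist s",toz(s,cs([(209,261)]),.05))
show("mat t",toz(t,ct([(653,57),(725,97),(671,209),(596,170)]),.004))
show("mat s",toz(s,cs([(46,439),(141,417),(160,548),(60,576)]),.004))
show("rpad t",toz(t,ct([(105.5,162)]),.006)); show("rpad s",toz(s,cs([(531.5,111)]),.006))
show("block t",toz(t,ct([(77,143),(127,138),(131,187),(82,193)]),.044))
show("block s",toz(s,cs([(497,90),(526,66),(563,91),(535,110)]),.044))
E
```

```text
sqpad t [502.1  79.2] [np.float64(-108.6), np.float64(163.0), np.float64(72.4), np.float64(-17.6)] [np.float64(89.0), np.float64(88.7), np.float64(90.0), np.float64(90.2)]
sqpad s [501.   78.8] [np.float64(69.9), np.float64(-20.1), np.float64(-109.6), np.float64(161.4)] [np.float64(87.5), np.float64(88.4), np.float64(85.1), np.float64(89.2)]
plate t [506.7  73.7] [np.float64(-124.0), np.float64(149.0), np.float64(62.1), np.float64(-28.8)] [np.float64(42.7), np.float64(98.5), np.float64(38.8), np.float64(102.9)]
plate s [506.4  72.7] [np.float64(57.9), np.float64(-31.8), np.float64(-121.3), np.float64(148.6)] [np.float64(40.3), np.float64(106.0), np.float64(39.4), np.float64(106.6)]
holes t [508.4  73.9] [np.float64(149.7), np.float64(-30.3)] [np.float64(71.0), np.float64(71.0)]
holes s [505.7  73.1] [np.float64(-30.8), np.float64(149.2)] [np.float64(72.7), np.float64(72.7)]
base t [494.1 -79.2] [np.float64(-64.6), np.float64(-151.4), np.float64(118.6), np.float64(29.6)] [np.float64(35.3), np.float64(127.8), np.float64(33.0), np.float64(129.8)]
base s [494.8 -80.4] [np.float64(120.5),
[... 346 characters left out ...]
[np.float64(78.1), np.float64(119.1), np.float64(79.5), np.float64(121.3)]
mat s [ 581. -264.] [np.float64(60.7), np.float64(-27.6), np.float64(-117.3), np.float64(152.6)] [np.float64(78.7), np.float64(117.1), np.float64(78.3), np.float64(119.8)]
rpad t [551.2 260. ] [np.float64(0.0)] [np.float64(0.0)]
rpad s [545.4 262.7] [np.float64(0.0)] [np.float64(0.0)]
block t [546.  257.9] [np.float64(-83.8), np.float64(-174.5), np.float64(97.5), np.float64(6.7)] [np.float64(45.9), np.float64(45.0), np.float64(45.0), np.float64(46.0)]
block s [546.4 258.9] [np.float64(92.7), np.float64(4.6), np.float64(-93.7), np.float64(-167.9)] [np.float64(40.6), np.float64(46.5), np.float64(35.2), np.float64(43.2)]
```

Emit:
apply_moves(targets=[[[348,555,-60],[0,0,0.281]],[[348,555,-60],[0,0,0.281]],[[348,555,-60],[0,0,0.281]],[[348,555,-60],[0,0,0.281]],[[348,555,-60],[0,0,0.281]],[[348,555,-60],[0,0,0.281]],[[348,555,-60],[0,0,0.281]],[[348,555,-60],[0,0,0.281]]], hand=87, squeeze=20)

```text
time_s: 2.1
tool_pos: [0.3573, -0.2944, 0.1863]
tool_rot: [179.9, 0.0, 29.0]
force: [0.9, -0.5, 0.5]
grip_width: 0.0872
```

Emit:
apply_moves(targets=[[[136,216,-36],[0,0,0]],[[136,216,-36],[0,0,0]],[[136,216,-36],[0,0,0]],[[136,216,-36],[0,0,0]],[[136,216,-36],[0,0,0]],[[136,216,-36],[0,0,0]],[[136,216,-36],[0,0,0]],[[136,216,-36],[0,0,0]]])

```text
time_s: 2.9
tool_pos: [0.4919, -0.0816, 0.1501]
tool_rot: [180.0, 0.1, 28.9]
force: [0.3, 0.0, -0.3]
grip_width: 0.0872
```

Emit:
apply_moves(targets=[[[1.5,3,-30],[0,0,0]],[[1.5,3,-60],[0,0,0]],[[1.5,3,-85],[0,0,0]],[[1.5,3,-105],[0,0,0]],[[1.5,3,-120],[0,0,0]],[[1.5,3,-128],[0,0,0]],[[1.5,3,-128],[0,0,0]]])

```text
time_s: 3.6
tool_pos: [0.4932, -0.0781, 0.0215]
tool_rot: [-180.0, 0.1, 28.9]
force: [-0.3, -0.6, 0.2]
grip_width: 0.0873
```

Run:
```python
from h import *
o=env.get_obs();print(o["tool_pos"],o["force"])
p=env.read_camera("scene"); q=env.read_camera("top")
a=p["image"][190:280,170:290];b=q["image"][195:285,310:430]
cv2.imwrite("pics/g1.png",cv2.resize(np.hstack([a,b])[:,:,::-1],None,fx=3.3,fy=3.3,interpolation=cv2.INTER_CUBIC))
```

```text
[ 0.49318454 -0.07807867  0.02145277] [-0.27634702 -0.64314622  0.23366396]
```

View pics/g1.png

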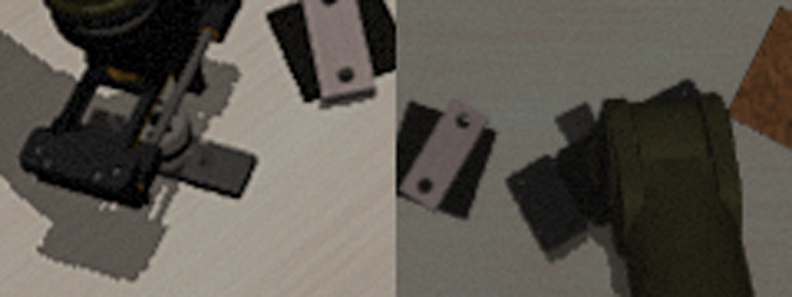

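The gripper straddles the piston across the base (scene crop, ~(175,130)), with no contact force. I'll close and lift.

Emit:
apply_moves(targets=[[[0,0,0],[0,0,0]],[[0,0,0],[0,0,0]],[[0,0,0],[0,0,0]],[[0,0,0],[0,0,0]],[[0,0,0],[0,0,0]],[[0,0,0],[0,0,0]],[[0,0,0],[0,0,0]],[[0,0,0],[0,0,0]]], hand=20, squeeze=20)

```text
time_s: 4.5
tool_pos: [0.4939, -0.0771, 0.0221]
tool_rot: [-180.0, 0.0, 29.0]
force: [0.2, 0.5, 1.4]
grip_width: 0.0437
```

Emit:
apply_moves(targets=[[[0,0,10],[0,0,0]],[[0,0,25],[0,0,0]],[[0,0,50],[0,0,0]],[[0,0,80],[0,0,0]],[[0,0,110],[0,0,0]],[[0,0,110],[0,0,0]]])

```text
time_s: 5.1
tool_pos: [0.4975, -0.0775, 0.1375]
tool_rot: [179.6, -0.4, 29.0]
force: [0.1, -0.2, -1.2]
grip_width: 0.0438
```

Emit:
apply_moves(targets=[[[20,-40,0],[0,0,0]],[[38,-80,-10],[0,0,0]],[[55,-120,-20],[0,0,0]],[[73,-155,-30],[0,0,0]],[[87,-186,-40],[0,0,0]],[[87,-186,-60],[0,0,0]],[[87,-186,-80],[0,0,0]],[[87,-186,-80],[0,0,0]]])

```text
time_s: 5.9
tool_pos: [0.5782, -0.2624, 0.0486]
tool_rot: [-179.7, 0.2, 29.0]
force: [-0.1, 0.3, -2.0]
grip_width: 0.0439
```

Emit:
apply_moves(targets=[[[3,-1,-15],[0,0,0]],[[3,-1,-25],[0,0,0]],[[3,-1,-30],[0,0,0]],[[3,-1,-32],[0,0,0]],[[3,-1,-33.5],[0,0,0]],[[3,-1,-33.5],[0,0,0]],[[3,-1,-33.5],[0,0,0]]])

```text
time_s: 6.6
tool_pos: [0.5843, -0.2643, 0.0191]
tool_rot: [180.0, -0.0, 29.0]
force: [0.7, -0.2, -2.5]
grip_width: 0.0433
```

Emit:
apply_moves(targets=[[[0,0,-1],[0,0,0]],[[0,0,-2],[0,0,0]],[[0,0,-2],[0,0,0]],[[0,0,-3],[0,0,0]],[[0,0,-3],[0,0,0]]])

```text
time_s: 7.1
tool_pos: [0.5839, -0.2642, 0.0155]
tool_rot: [-180.0, 0.0, 29.0]
force: [0.0, -0.5, -2.2]
grip_width: 0.0431
```

Emit:
apply_moves(targets=[[[0,0,-1],[0,0,0]],[[0,0,-1],[0,0,0]],[[0,0,-1],[0,0,0]]])

```text
time_s: 7.4
tool_pos: [0.5839, -0.2641, 0.0145]
tool_rot: [-180.0, 0.0, 29.0]
force: [0.1, 0.8, 0.0]
grip_width: 0.0434
```

Weight is now off the tool (the force has gone to 0), so the piston is down. I'll release and retreat.

Emit:
apply_moves(targets=[[[0,0,0],[0,0,0]],[[0,0,0],[0,0,0]],[[0,0,0],[0,0,0]],[[0,0,0],[0,0,0]],[[0,0,0],[0,0,0]],[[0,0,0],[0,0,0]],[[0,0,0],[0,0,0]]], hand=75)

```text
time_s: 8.1
tool_pos: [0.584, -0.2642, 0.0146]
tool_rot: [180.0, 0.0, 29.0]
force: [-0.1, 0.1, 0.3]
grip_width: 0.0747
```

Emit:
apply_moves(targets=[[[0,0,20],[0,0,0]],[[0,0,50],[0,0,0]],[[0,0,90],[0,0,0]],[[0,0,130],[0,0,0]],[[0,0,160],[0,0,0]],[[0,0,160],[0,0,0]]])

```text
time_s: 8.7
tool_pos: [0.587, -0.265, 0.1804]
tool_rot: [179.5, -0.3, 29.0]
force: [0.8, -0.8, 0.5]
grip_width: 0.075
```

Run:
```python
from h import *
p=env.read_camera("scene"); q=env.read_camera("top")
print(env.get_obs()["tool_pos"])
a=p["image"][180:340,145:305];b=q["image"][180:340,300:460]
cv2.imwrite("pics/m1.png",cv2.resize(np.hstack([a,b])[:,:,::-1],None,fx=2.5,fy=2.5,interpolation=cv2.INTER_CUBIC))
```

```text
[ 0.58429527 -0.26431431  0.17532053]
```

View pics/m1.png

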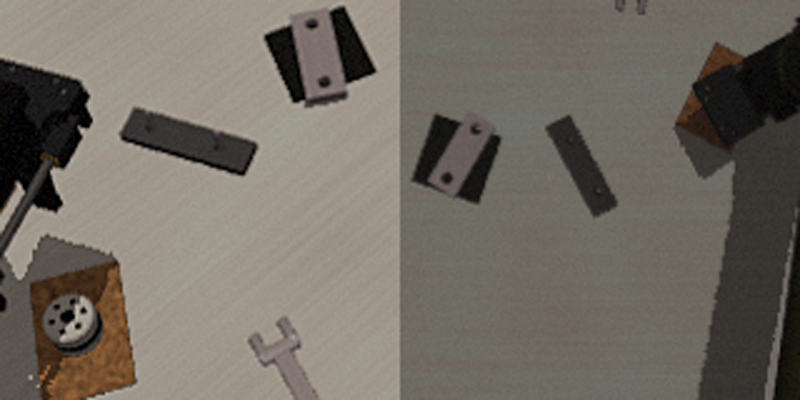

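```bash
cat >> fit.py <<'E'
from scipy.optimize import minimize
def sil(p,kind,v,z0,roi,S=4):
    l,t,r,b=roi; q=(proj(p,model(kind,v[0],v[1],v[2],z0))-[l,t]+.5)*S-.5
    m=np.zeros(((b-t)*S,(r-l)*S),np.uint8)
    cv2.fillConvexPoly(m,np.round(cv2.convexHull(q.astype(np.float32))*16).astype(np.int32),255,shift=4)
    return cv2.resize(m,(r-l,b-t),interpolation=cv2.INTER_AREA)/255.
def fitpose(items,kind,v0,z0):
    f=lambda w:sum(((sil(p,kind,[w[0]/1e3,w[1]/1e3,w[2]/60],z0,roi)-m)**2).sum() for p,m,roi in items)
    w=np.array([v0[0]*1e3,v0[1]*1e3,np.radians(v0[2])*60])
    r=minimize(f,w,method="Nelder-Mead",options=dict(initial_simplex=w+np.r_[np.zeros((1,3)),np.eye(3)*4],xatol=.02,fatol=.01))
    return r.x[0].round(1),r.x[1].round(1),np.degrees(r.x[2]/60).round(2),round(r.fun,1)
def roi_of(p,X,pad=22):
    u,v=proj(p,X)[0]; return [int(u-pad),int(v-pad),int(u+pad),int(v+pad)]
E
python3 - <<'E'
from fit import *
t=env.read_camera("top"); s=env.read_camera("scene")
def soft(p,roi,lo,hi):
    l,a,r,b=roi; g=p["image"][a:b,l:r].astype(float).mean(2); return np.clip((hi-g)/(hi-lo),0,1)
its=[]
for p in(t,s):
    roi=roi_of(p,[.494,-.0795,.006],28); l,a,r,b=roi; g=p["image"][a:b,l:r].mean(2)
    print(np.percentile(g,[2,5,50,90]))
    m=soft(p,roi,np.percentile(g,5)+3,np.percentile(g,50)-8); its.append((p,m,roi))
B=(130,) 
for n,i in(("t",its[:1]),("s",its[1:]),("both",its)): print("base",n,fitpose(i,('b',.13,.034,.012),(.494,-.0795,29),0))
for p,n in((t,"t"),(s,"s")):
    r=env.regions_of(p,"plate")[0]; roi=roi_of(p,[.507,.0735,.01],28); l,a,rr,b=roi
    print("plate",n,r["conf"],fitpose([(p,r["region"][a:b,l:rr].astype(float),roi)],('b',.104,.04,.012),(.507,.0735,-30),.006))
a=t["image"][215:265,300:350];b=s["image"][175:225,250:300]
cv2.imwrite("pics/p1.png",cv2.resize(np.hstack([a,b])[:,:,::-1],None,fx=8,fy=8,interpolation=cv2.INTER_CUBIC))
E
```

```text
[ 36.33333333  38.66666667 106.         109.33333333]
[ 25.23333333  45.33333333 149.33333333 153.33333333]
base t (np.float64(494.5), np.float64(-79.2), np.float64(28.37), np.float64(4.3))
base s (np.float64(491.5), np.float64(-80.3), np.float64(28.22), np.float64(19.2))
base both (np.float64(492.9), np.float64(-80.0), np.float64(28.14), np.float64(33.0))
plate t 0.29 (np.float64(515.8), np.float64(77.2), np.float64(-44.94), np.float64(411.3))Traceback (most recent call last):
  File "<stdin>", line 13, in <module>
IndexError: list index out of range
```

Emit:
apply_moves(targets=[[[-77,338,-45],[0,0,-1.03]],[[-77,338,-45],[0,0,-1.03]],[[-77,338,-45],[0,0,-1.03]],[[-77,338,-45],[0,0,-1.03]],[[-77,338,-45],[0,0,-1.03]],[[-77,338,-45],[0,0,-1.03]],[[-77,338,-45],[0,0,-1.03]],[[-77,338,-45],[0,0,-1.03]]], hand=75)

```text
time_s: 9.8
tool_pos: [0.5042, 0.08, 0.1284]
tool_rot: [-180.0, 0.2, -29.8]
force: [-0.1, 0.1, 1.1]
grip_width: 0.075
```

Emit:
apply_moves(targets=[[[0,0,0],[0,0,0]],[[0,0,0],[0,0,0]],[[0,0,0],[0,0,0]]])

```text
time_s: 10.1
tool_pos: [0.5073, 0.0719, 0.1293]
tool_rot: [180.0, 0.0, -30.2]
force: [0.4, 0.5, 0.7]
grip_width: 0.0748
```

Run:
```python
from h import *
o=env.get_obs();print(o["tool_pos"],o["tool_rot"],o["qpos"].round(1))
```

```text
[0.50732624 0.07189034 0.12929694] [ 1.79963989e+02  1.59802934e-02 -3.01729119e+01] [  25.1    8.5  -38.6  108.     5.8   65.5 -135.8]
```

Emit:
apply_moves(targets=[[[0,1.5,-40],[0,0,0]],[[0,1.5,-75],[0,0,0]],[[0,1.5,-95],[0,0,0]],[[0,1.5,-108],[0,0,0]],[[0,1.5,-115],[0,0,0]],[[0,1.5,-118.5],[0,0,0]],[[0,1.5,-118.5],[0,0,0]],[[0,1.5,-118.5],[0,0,0]]])

```text
time_s: 10.9
tool_pos: [0.5079, 0.0753, 0.0121]
tool_rot: [-180.0, -0.1, -30.0]
force: [-0.0, -0.5, 0.1]
grip_width: 0.0749
```

Emit:
apply_moves(targets=[[[-0.5,-1,-1.5],[0,0,0]],[[-0.5,-1,-2.5],[0,0,0]],[[-0.5,-1,-2.5],[0,0,0]]])

```text
time_s: 11.2
tool_pos: [0.5065, 0.0742, 0.0087]
tool_rot: [180.0, -0.0, -30.0]
force: [-1.0, 0.3, -0.3]
grip_width: 0.0747
```

Emit:
apply_moves(targets=[[[0,0,0],[0,0,0]],[[0,0,0],[0,0,0]],[[0,0,0],[0,0,0]],[[0,0,0],[0,0,0]],[[0,0,0],[0,0,0]],[[0,0,0],[0,0,0]],[[0,0,0],[0,0,0]]], hand=20, squeeze=35)

```text
time_s: 11.9
tool_pos: [0.5064, 0.0742, 0.0086]
tool_rot: [180.0, 0.0, -30.0]
force: [-0.8, 0.2, -0.4]
grip_width: 0.0397
```

Emit:
apply_moves(targets=[[[0,0,10],[0,0,0]],[[0,0,30],[0,0,0]],[[0,0,60],[0,0,0]],[[0,0,75],[0,0,0]],[[0,0,75],[0,0,0]]])

```text
time_s: 12.4
tool_pos: [0.5084, 0.0746, 0.0861]
tool_rot: [-179.9, -0.3, -30.0]
force: [0.9, 0.3, -1.9]
grip_width: 0.0396
```

Emit:
apply_moves(targets=[[[-2,-20,0],[0,0,0.14]],[[-4,-42,0],[0,0,0.28]],[[-6,-64,0],[0,0,0.42]],[[-8,-86,0],[0,0,0.56]],[[-9,-108,0],[0,0,0.7]],[[-10,-130,0],[0,0,0.84]],[[-12,-154,0],[0,0,0.97]],[[-12,-154,0],[0,0,1.018]]])

```text
time_s: 13.2
tool_pos: [0.4929, -0.0839, 0.082]
tool_rot: [-180.0, 0.2, 28.2]
force: [-0.1, 0.2, -1.9]
grip_width: 0.0399
```

Emit:
apply_moves(targets=[[[0,0,0],[0,0,0]],[[0,0,0],[0,0,0]],[[0,0,0],[0,0,0]]])

```text
time_s: 13.5
tool_pos: [0.4942, -0.0788, 0.0832]
tool_rot: [-180.0, 0.0, 28.3]
force: [0.7, -0.1, -3.1]
grip_width: 0.0394
```

Run:
```python
from h import *
o=env.get_obs();print(o["tool_pos"],o["tool_rot"],o["qpos"].round(1),o["grip_width"],o["force"])
p=env.read_camera("scene"); q=env.read_camera("top")
a=p["image"][190:265,180:280];b=q["image"][205:280,320:420]
cv2.imwrite("pics/p2.png",cv2.resize(np.hstack([a,b])[:,:,::-1],None,fx=4,fy=4,interpolation=cv2.INTER_CUBIC))
```

```text
[ 0.49422831 -0.07883133  0.08315095] [-1.79963590e+02  2.42208443e-02  2.83200983e+01] [ 42.4  10.3 -39.1 112.2   7.4  60.  -61.6] 0.03935295960103798 [ 0.73376746 -0.1292759  -3.10433137]
```

View pics/p2.png

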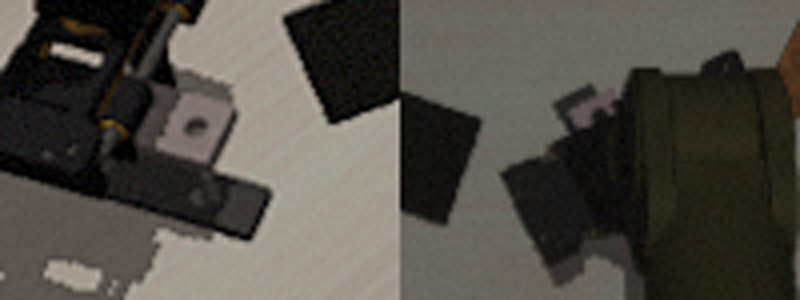

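Run:
```python
from h import *
p=env.read_camera("scene")
o=env.get_obs(); x,y,z=o["tool_pos"]*1e3; yaw=np.radians(o["tool_rot"][2]); print(x,y,z)
u=lambda U,V:[(U+.5)/4-.5+180,(V+.5)/4-.5+190]
zt=(z-2.6+12)/1e3
e=np.array([np.cos(yaw),np.sin(yaw)])
for n,q,zz in(("hole",u(197,127),zt),("corner far",u(238,106),zt),("corner near",u(211,170),zt),("base cornr",u(272,193),.012),("base cornr2",u(250,241),.012)):
    w=toz(p,[q],zz)[0]*1e3; d=w[:2]-[x,y]; print(n,w.round(1),"rel tool along,across",d@e,d@[-e[1],e[0]])
c=np.array([494.3,-79.6]); b=np.radians(28.3)
print("expected pin base/top px(crop)",[((proj(p,[*(c+36*np.array([np.cos(b),np.sin(b)]))/1e3,h])[0]-[180,190]+.5)*4-.5).round(1) for h in(.012,.043)])
save(p,"p3",(205,205,255,255),12)
```

```text
494.4901145095863 -79.10416712526293 83.50812357894266
hole [526.6 -61.3  92.9] rel tool along,across 36.7532821684888 0.4504415127084801
corner far [531.6 -36.   92.9] rel tool along,across 53.114478307878834 20.371969399051792
corner near [554.3 -72.8  92.9] rel tool along,across 55.67263638639989 -22.875444777873096
base cornr [545.2 -36.8  12. ] rel tool along,across 64.6902304580216 13.178379771989125
base cornr2 [561.7 -66.6  12. ] rel tool along,across 65.06097313499662 -20.902636431022447
expected pin base/top px(crop) [array([218.2, 198.8]), array([209.5, 172.6])]
```

View pics/p3.png

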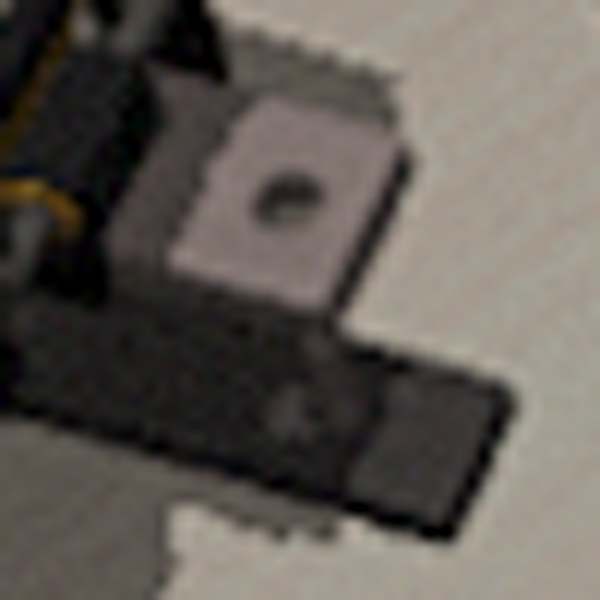

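Run:
```python
from fit import *
t=env.read_camera("top"); s=env.read_camera("scene")
c=np.array([494.4,-79.3]); b=np.radians(28.3); e=np.array([np.cos(b),np.sin(b)]); n=np.array([-e[1],e[0]])
def rep(nm,p,uv,z):
    w=toz(p,[uv],z)[0,:2]*1e3-c; print(nm,"along %.1f across %.1f"%(w@e,w@n))
for U in((160,252),(291,289)): rep("s1 far",s,corners(s,(140,130),2.7,[U])[0],.012)
for U in((134,107),(257,146)): rep("m1 far",s,corners(s,(145,180),2.5,[U])[0],.012)
for U in((453,190),(491,260)): rep("t1 pin",t,corners(t,(235,180),3.4,[U])[0],.043)
for U in((571,140),(598,190)): rep("m1 pin top",t,corners(t,(300-160,180),2.5,[U])[0],.043)
im=cv2.imread("pics/m1.png")
cv2.imwrite("pics/m1z.png",np.hstack([cv2.resize(im[95:185,110:270],None,fx=2.4,fy=2.4,interpolation=cv2.INTER_CUBIC),cv2.resize(im[105:225,540:625],(272,384),interpolation=cv2.INTER_CUBIC)[:216]]))
```

```text
s1 far along -65.1 across 15.5
s1 far along 63.2 across 16.2
m1 far along -67.2 across 16.3
m1 far along 64.8 across 12.7
t1 pin along 36.3 across 1.1
t1 pin along -36.1 across 0.9
m1 pin top along 35.5 across 0.8
m1 pin top along -34.8 across 0.7
```

View pics/m1z.png

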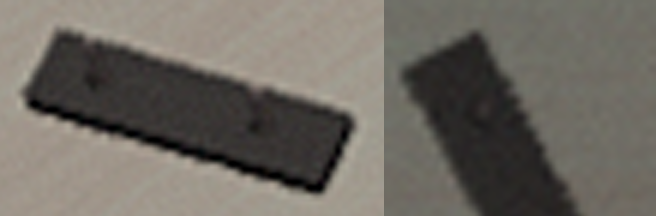

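Emit:
apply_moves(targets=[[[-0.3,-1.2,-15],[0,0,0]],[[-0.3,-1.2,-25],[0,0,0]],[[-0.3,-1.2,-32],[0,0,0]],[[-0.3,-1.2,-35],[0,0,0]],[[-0.3,-1.2,-35],[0,0,0]],[[-0.3,-1.2,-35],[0,0,0]]])

```text
time_s: 14.35
tool_pos: [0.4944, -0.0808, 0.0487]
tool_rot: [180.0, -0.0, 28.3]
force: [0.2, -0.6, -1.3]
grip_width: 0.0399
```

Run:
```python
from h import *
o=env.get_obs();print(o["tool_pos"],o["tool_rot"],o["force"])
p=env.read_camera("scene"); q=env.read_camera("top")
a=p["image"][210:255,205:255];b=q["image"][215:260,345:395]
cv2.imwrite("pics/p4.png",cv2.resize(np.hstack([a,b])[:,:,::-1].astype(np.uint8),None,fx=8,fy=8,interpolation=cv2.INTER_CUBIC))
```

```text
[ 0.49441458 -0.08084232  0.04871249] [ 1.79992164e+02 -1.50122668e-02  2.82966239e+01] [ 0.17060849 -0.61179283 -1.29665581]
```

View pics/p4.png

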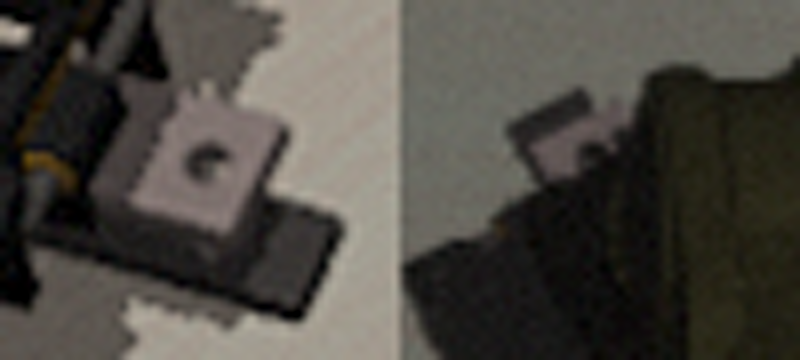

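Run:
```python
from h import *
p=env.read_camera("scene")
f=lambda X:((proj(p,X)[0]-[205,210]+.5)*8-.5)
# hole centre assumed where seen: px (207,163) at z top
zt=.0487-.0026+.012
w=toz(p,[[(207+.5)/8-.5+205,(163+.5)/8-.5+210]],zt)[0]
print("hole",w*1e3, "tool+36:",494.4+36*np.cos(np.radians(28.3)),-80.8+36*np.sin(np.radians(28.3)))
print("bottom c",f([w[0],w[1],zt-.012]).round(1),"pin tip if centred",f([w[0],w[1],.043]).round(1),"pin z38",f([w[0],w[1],.038]).round(1))
print("6.5mm x,y in px",(f(w+[.0065,0,0])-f(w)).round(1),(f(w+[0,.0065,0])-f(w)).round(1))
e=np.array([np.cos(np.radians(28.3)),np.sin(np.radians(28.3))])
print("1mm along/across px",(f(w+[*e*1e-3,0])-f(w)).round(2),(f(w+[-e[1]*1e-3,e[0]*1e-3,0])-f(w)).round(2))
g=p["image"][224:237,224:240].mean(2).astype(int); print(g)
```

```text
hole [526.25989561 -64.07586432  58.1       ] tool+36: 526.0971847263298 -63.73282447430381
bottom c [214.1 184.1] pin tip if centred [215.9 189.4] pin z38 [218.8 198. ]
6.5mm x,y in px [13.8 14. ] [ 17.9 -13.4]
1mm along/across px [3.18 0.91] [ 1.42 -2.84]
[[ 63  55  86 111 119 117 119 116 120 118 118 116 120 122 126 130]
 [ 60  88 117 120 121 114 114 120 118 117 119 117 118 118 115 113]
 [ 55 104 120 119 117 120 122 120 121 121 118 118 120 120 124  99]
 [ 55 100 121 120 120 117 104  94 108 116 119 116 117 118 115  77]
 [ 90 117 123 121 105  79  59  51  63  99 119 120 120 125 102  51]
 [117 122 123 114  78  38  37  27  32  61 107 118 120 115  80  44]
 [120 117 122 103  62  42  60  66  97  97 107 123 124  98  54  80]
 [120 111 120 112  67  40  64  82 122 124 116 125 124  80  44 120]
 [118 116 118 120 102  80  78  90 119 126 121 126 108  55  84 145]
 [112 115 113 115 117 112 109 110 117 117 117 116  84  37 102 158]
 [119 117 116 115 116 117 116 117 116 117 122 100  60  33  63 101]
 [124 126 121 119 120 114 115 116 113 116 120  81  44  35  23  26]
 [ 89 105 111 116 122 124 121 120 122 122 104  60  37  32  25  19]]
```

```bash
python3 - <<'E'
from h import *
p=env.read_camera("scene")
s=toz(p,[[(290+.5)/12-.5+205,(415+.5)/12-.5+205]],.012)[0]*1e3
print("spot p3",s.round(1),"hole then [526.6,-61.3,80.9..92.9]")
q=env.get_obs(); print(q["tool_pos"])
# synthetic ray-cast view of hole+pin for offsets, 1px sampling w/ supersample
E
cat > sim.py <<'E'
from fit import *
p=env.read_camera("scene")
zt=.0581; 
def render(h,pin,off=(0,0)):
    S=4; us=np.arange(224,240,1/S)-.5+.5/S; vs=np.arange(224,237,1/S)-.5+.5/S
    U,V=np.meshgrid(us,vs); c,d=ray(p,np.c_[U.ravel(),V.ravel()]+off)
    at=lambda z:(c+d*((z-c[2])/d[:,2])[:,None])[:,:2]
    inT=np.hypot(*(at(zt)-h).T)<.0065; inB=np.hypot(*(at(zt-.012)-h).T)<.0065
    out=np.full(len(d),118.); out[inT]=35; out[inT&inB]=60
    for z in np.arange(.030,.0431,.0005):
        r=.004 if z<=.038 else .004-(z-.038)*.0015/.005
        m=inT&inB&(np.hypot(*(at(z)-pin).T)<r); out[m]=120
    return out.reshape(U.shape).reshape(13,S,16,S).mean((1,3))
E
python3 - <<'E'
from sim import *
g=p["image"][224:237,224:240].mean(2); e=np.array([np.cos(np.radians(28.3)),np.sin(np.radians(28.3))]);n=np.array([-e[1],e[0]])
w=np.zeros((13,16),bool); w[2:10,2:12]=1
best=[]
for ax in np.arange(-2,2.1,.5):
  for ay in np.arange(-2,2.1,.5):
    h=np.array([.5265,-.0636])+(e*ax+n*ay)/1e3
    for a in np.arange(-5,5.1,1):
      for b in np.arange(-4,8.1,1):
        r=render(h,h+(e*a+n*b)/1e3); best.append((((r-g)[w]**2).sum(),ax,ay,a,b))
best.sort(); print(*[tuple(np.round(x,1)) for x in best[:10]],sep="\n")
print("none",min(x for x in best if x[4]==-4))
E
```

```text
spot p3 [516.5 -71.7  12. ] hole then [526.6,-61.3,80.9..92.9]
[ 0.49451459 -0.08097326  0.04899258]
(np.float64(5466.9), np.float64(-0.5), np.float64(0.5), np.float64(-2.0), np.float64(8.0))
(np.float64(5684.5), np.float64(-1.0), np.float64(0.5), np.float64(-1.0), np.float64(8.0))
(np.float64(5710.7), np.float64(-0.5), np.float64(0.5), np.float64(-1.0), np.float64(6.0))
(np.float64(5720.3), np.float64(-0.5), np.float64(0.5), np.float64(-1.0), np.float64(7.0))
(np.float64(5733.6), np.float64(-1.0), np.float64(0.5), np.float64(-1.0), np.float64(7.0))
(np.float64(5767.7), np.float64(-1.0), np.float64(0.0), np.float64(-1.0), np.float64(8.0))
(np.float64(5881.9), np.float64(-0.5), np.float64(0.5), np.float64(-2.0), np.float64(7.0))
(np.float64(5894.4), np.float64(-0.5), np.float64(0.5), np.float64(-1.0), np.float64(8.0))
(np.float64(5924.6), np.float64(-1.0), np.float64(0.0), np.float64(-1.0), np.float64(7.0))
(np.float64(6017.7), np.float64(-0.5), np.float64(0.0), np.float64(-2.0), np.float64(8.0))
none (np.float64(11299.91449652778), np.float64(-1.5), np.float64(0.5), np.float64(-5.0), np.float64(-4.0))
```

Emit:
apply_moves(targets=[[[0,0,-2],[0,0,0]],[[0,0,-3.5],[0,0,0]],[[0,0,-4.5],[0,0,0]],[[0,0,-5],[0,0,0]],[[0,0,-5],[0,0,0]]])

```text
time_s: 15.1
tool_pos: [0.4941, -0.0808, 0.0435]
tool_rot: [-180.0, 0.0, 28.3]
force: [0.4, -0.8, -2.7]
grip_width: 0.0393
```

Emit:
apply_moves(targets=[[[0,0,-1],[0,0,0]],[[0,0,-2],[0,0,0]],[[0,0,-3],[0,0,0]],[[0,0,-4],[0,0,0]],[[0,0,-4],[0,0,0]]])

```text
time_s: 15.6
tool_pos: [0.494, -0.0809, 0.0394]
tool_rot: [-180.0, 0.0, 28.3]
force: [0.1, -0.1, -2.8]
grip_width: 0.0396
```

Run:
```python
from h import *
p=env.read_camera("scene")
save(p,"p5",(190,205,250,250),12)
```

```text
(no output)
```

View pics/p5.png

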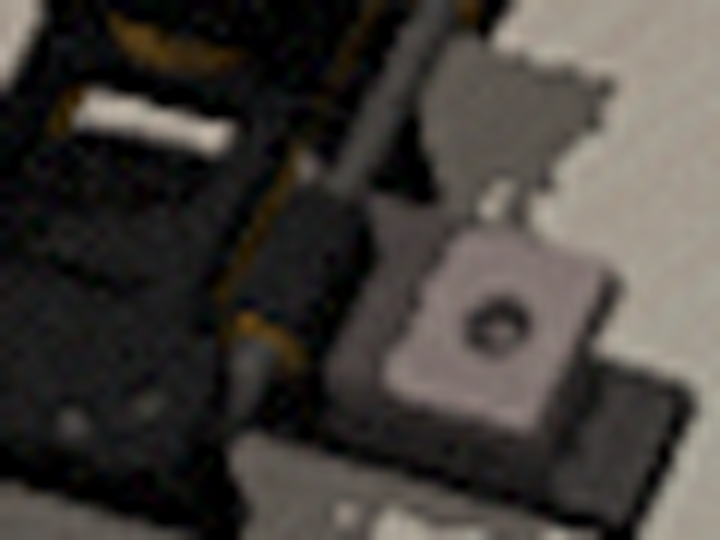

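Emit:
apply_moves(targets=[[[-0.6,1,-2],[0,0,0]],[[-0.6,1,-6],[0,0,0]],[[-0.6,1,-10],[0,0,0]],[[-0.6,1,-13],[0,0,0]],[[-0.6,1,-15],[0,0,0]],[[-0.6,1,-16],[0,0,0]],[[-0.6,1,-16],[0,0,0]]])

```text
time_s: 16.35
tool_pos: [0.4935, -0.0798, 0.0235]
tool_rot: [-180.0, 0.0, 28.3]
force: [-0.2, 0.2, -1.9]
grip_width: 0.0396
```

Emit:
apply_moves(targets=[[[0,0,-3],[0,0,0]],[[0,0,-5],[0,0,0]],[[0,0,-7],[0,0,0]],[[0,0,-8],[0,0,0]],[[0,0,-8.5],[0,0,0]],[[0,0,-8.5],[0,0,0]]])

```text
time_s: 16.95
tool_pos: [0.4935, -0.0799, 0.015]
tool_rot: [-180.0, 0.0, 28.3]
force: [0.5, 1.2, -1.3]
grip_width: 0.0392
```

Emit:
apply_moves(targets=[[[0,0,-0.7],[0,0,0]],[[0,0,-0.7],[0,0,0]]])

```text
time_s: 17.15
tool_pos: [0.4937, -0.0799, 0.0146]
tool_rot: [180.0, -0.0, 28.3]
force: [-0.4, -0.1, -1.0]
grip_width: 0.0392
```

Essentially seated (within ~0.5 mm). Release and retreat.

Emit:
apply_moves(targets=[[[0,0,-0.5],[0,0,0]],[[0,0,-0.5],[0,0,0]],[[0,0,-0.5],[0,0,0]],[[0,0,-0.5],[0,0,0]],[[0,0,-0.5],[0,0,0]],[[0,0,-0.5],[0,0,0]]], hand=75)

```text
time_s: 17.75
tool_pos: [0.4936, -0.0799, 0.0139]
tool_rot: [180.0, -0.0, 28.3]
force: [-0.3, -0.5, 0.3]
grip_width: 0.0729
```

Emit:
apply_moves(targets=[[[0,0,15],[0,0,0]],[[0,0,40],[0,0,0]],[[0,0,80],[0,0,0]],[[0,0,120],[0,0,0]],[[0,0,135],[0,0,0]],[[0,0,135],[0,0,0]]])

```text
time_s: 18.35
tool_pos: [0.4956, -0.0802, 0.1522]
tool_rot: [179.7, -0.2, 28.3]
force: [-0.1, 0.2, 1.5]
grip_width: 0.0746
```

Emit:
apply_moves(targets=[[[52,338,0],[0,0,-0.398]],[[52,338,0],[0,0,-0.398]],[[52,338,0],[0,0,-0.398]],[[52,338,0],[0,0,-0.398]],[[52,338,0],[0,0,-0.398]],[[52,338,0],[0,0,-0.398]],[[52,338,0],[0,0,-0.398]],[[52,338,0],[0,0,-0.398]]], hand=87)

```text
time_s: 19.15
tool_pos: [0.5429, 0.265, 0.1474]
tool_rot: [-179.8, 0.2, 5.9]
force: [-0.3, 0.0, 0.9]
grip_width: 0.087
```

Emit:
apply_moves(targets=[[[0,0,0],[0,0,0]],[[0,0,0],[0,0,0]],[[0,0,0],[0,0,0]]])

```text
time_s: 19.45
tool_pos: [0.5457, 0.2556, 0.148]
tool_rot: [179.9, 0.1, 5.3]
force: [0.0, -0.3, 0.4]
grip_width: 0.0873
```

Run:
```python
from h import *
o=env.get_obs();print(o["tool_pos"],o["tool_rot"],o["qpos"].round(1))
p=env.read_camera("scene"); q=env.read_camera("top")
a=p["image"][200:265,185:260];b=q["image"][215:280,340:415]
cv2.imwrite("pics/p6.png",cv2.resize(np.hstack([a,b])[:,:,::-1],None,fx=5.3,fy=5.3,interpolation=cv2.INTER_CUBIC))
```

```text
[0.54568726 0.25562129 0.1480245 ] [1.79887970e+02 7.54942922e-02 5.34251616e+00] [  11.2   22.   -48.1   94.2   17.2   71.6 -125. ]
```

View pics/p6.png

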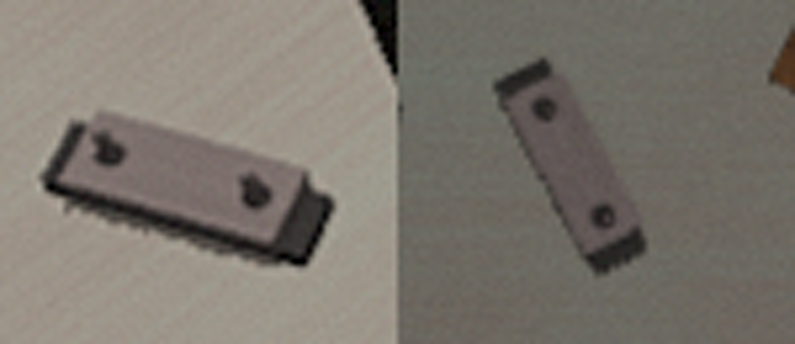

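The plate lies flat on the base with both pins in its holes. Next is the block.

Emit:
apply_moves(targets=[[[0.5,2.5,-30],[0,0,0]],[[0.5,2.5,-60],[0,0,0]],[[0.5,2.5,-85],[0,0,0]],[[0.5,2.5,-105],[0,0,0]],[[0.5,2.5,-120],[0,0,0]],[[0.5,2.5,-128],[0,0,0]],[[0.5,2.5,-128],[0,0,0]]])

```text
time_s: 20.25
tool_pos: [0.5458, 0.2598, 0.0202]
tool_rot: [180.0, 0.1, 5.4]
force: [0.3, -0.2, -1.2]
grip_width: 0.0873
```

Emit:
apply_moves(targets=[[[0,0,0],[0,0,0]],[[0,0,0],[0,0,0]],[[0,0,0],[0,0,0]],[[0,0,0],[0,0,0]],[[0,0,0],[0,0,0]],[[0,0,0],[0,0,0]],[[0,0,0],[0,0,0]],[[0,0,0],[0,0,0]]], hand=20, squeeze=35)

```text
time_s: 21.05
tool_pos: [0.5462, 0.2599, 0.021]
tool_rot: [179.9, 0.0, 5.5]
force: [-1.7, -2.0, 2.7]
grip_width: 0.0437
```

Emit:
apply_moves(targets=[[[0,0,10],[0,0,0]],[[0,0,25],[0,0,0]],[[0,0,45],[0,0,0]],[[0,0,65],[0,0,0]],[[0,0,65],[0,0,0]],[[0,0,65],[0,0,0]]])

```text
time_s: 21.65
tool_pos: [0.5463, 0.2608, 0.0864]
tool_rot: [-180.0, -0.1, 5.5]
force: [-0.8, -0.1, -2.9]
grip_width: 0.044
```

Emit:
apply_moves(targets=[[[-9,-36,0],[0,0,-0.09]],[[-18,-72,0],[0,0,-0.18]],[[-27,-108,0],[0,0,-0.27]],[[-36,-144,0],[0,0,-0.36]],[[-45,-181,-20],[0,0,-0.41]],[[-45,-181,-45],[0,0,-0.41]],[[-45,-181,-45],[0,0,-0.41]],[[-45,-181,-45],[0,0,-0.41]]])

```text
time_s: 22.45
tool_pos: [0.5003, 0.0806, 0.0405]
tool_rot: [-180.0, 0.1, -17.9]
force: [0.2, -0.5, -1.9]
grip_width: 0.0441
```

Run:
```python
from h import *
o=env.get_obs();print(o["tool_pos"],o["tool_rot"],o["force"])
p=env.read_camera("scene")
save(p,"b1",(230,160,310,230),8)
```

```text
[0.5003392  0.08063549 0.04046954] [-1.79971986e+02  1.20003543e-01 -1.79248045e+01] [ 0.22256572 -0.50733343 -1.89536179]
```

View pics/b1.png

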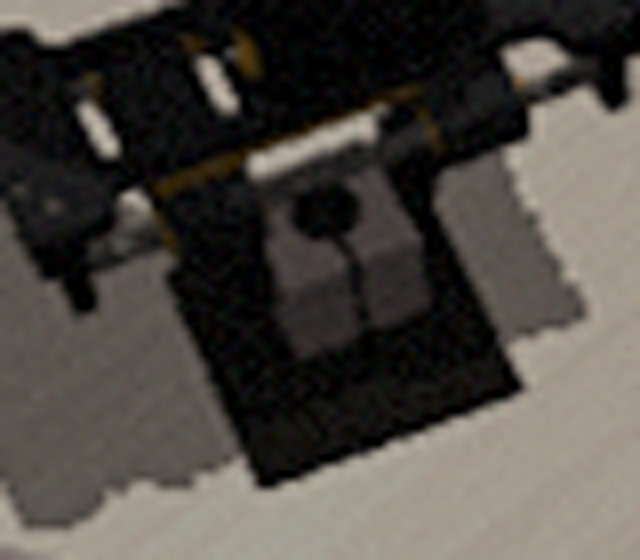

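Emit:
apply_moves(targets=[[[1,-1,-8],[0,0,0]],[[1,-1,-14],[0,0,0]],[[1,-1,-17],[0,0,0]],[[1,-1,-18],[0,0,0]],[[1,-1,-18.5],[0,0,0]],[[1,-1,-18.5],[0,0,0]],[[1,-1,-18.5],[0,0,0]]])

```text
time_s: 23.2
tool_pos: [0.5023, 0.0786, 0.0226]
tool_rot: [-180.0, -0.0, -18.0]
force: [0.5, -0.3, -2.9]
grip_width: 0.0438
```

Emit:
apply_moves(targets=[[[0,0,-1],[0,0,0]],[[0,0,-1.5],[0,0,0]],[[0,0,-1.8],[0,0,0]],[[0,0,-1.8],[0,0,0]]])

```text
time_s: 23.6
tool_pos: [0.5022, 0.0786, 0.0209]
tool_rot: [180.0, -0.0, -18.0]
force: [-0.8, 0.0, 2.4]
grip_width: 0.0437
```

Contact is reached (the force changed sign). I'll release and go to the piston on the mat.

Emit:
apply_moves(targets=[[[0,0,0],[0,0,0]],[[0,0,0],[0,0,0]],[[0,0,0],[0,0,0]],[[0,0,0],[0,0,0]],[[0,0,0],[0,0,0]],[[0,0,0],[0,0,0]]], hand=75)

```text
time_s: 24.2
tool_pos: [0.5021, 0.0786, 0.0206]
tool_rot: [180.0, -0.0, -18.0]
force: [0.2, -0.1, 0.3]
grip_width: 0.0741
```

Emit:
apply_moves(targets=[[[0,0,15],[0,0,0]],[[0,0,40],[0,0,0]],[[0,0,80],[0,0,0]],[[0,0,120],[0,0,0]],[[0,0,125],[0,0,0]],[[0,0,125],[0,0,0]]])

```text
time_s: 24.8
tool_pos: [0.5033, 0.0788, 0.1479]
tool_rot: [-180.0, -0.2, -18.0]
force: [0.0, -1.5, 0.4]
grip_width: 0.0749
```

Emit:
apply_moves(targets=[[[82,-343,0],[0,0,0.6]],[[82,-343,0],[0,0,0.6]],[[82,-343,0],[0,0,0.6]],[[82,-343,0],[0,0,0.6]],[[82,-343,0],[0,0,0.6]],[[82,-343,0],[0,0,0.6]],[[82,-343,0],[0,0,0.6]],[[82,-343,0],[0,0,0.6]]])

```text
time_s: 25.6
tool_pos: [0.582, -0.2724, 0.1429]
tool_rot: [180.0, 0.2, 15.9]
force: [-0.3, -0.5, -0.0]
grip_width: 0.075
```

Emit:
apply_moves(targets=[[[0,0,0],[0,0,0]],[[0,0,0],[0,0,0]],[[0,0,0],[0,0,0]]], hand=87)

```text
time_s: 25.9
tool_pos: [0.5842, -0.2611, 0.1453]
tool_rot: [-179.9, 0.0, 16.6]
force: [0.9, 0.2, -0.3]
grip_width: 0.0857
```

Run:
```python
from h import *
o=env.get_obs();print(o["tool_pos"],o["tool_rot"],o["qpos"].round(1))
p=env.read_camera("scene"); q=env.read_camera("top")
a=p["image"][140:240,230:365];b=q["image"][190:290,240:375]
cv2.imwrite("pics/b2.png",cv2.resize(np.hstack([a,b])[:,:,::-1],None,fx=2.96,fy=2.96,interpolation=cv2.INTER_CUBIC))
```

```text
[ 0.58419398 -0.26112567  0.14533782] [-1.79914400e+02  1.22805491e-02  1.65981071e+01] [ 47.9  23.2 -33.5  89.3  13.2  71.5 -61. ]
```

View pics/b2.png

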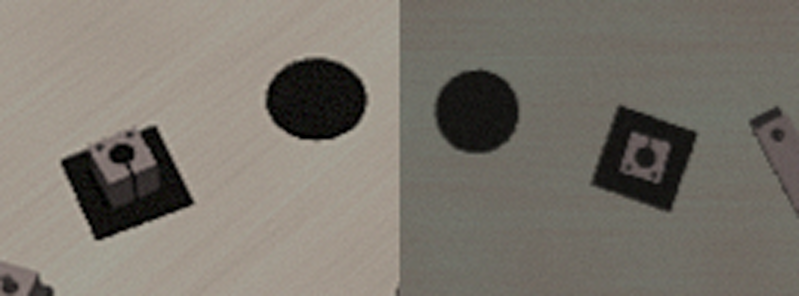

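Emit:
apply_moves(targets=[[[-0.3,-3,-30],[0,0,0]],[[-0.3,-3,-60],[0,0,0]],[[-0.3,-3,-85],[0,0,0]],[[-0.3,-3,-105],[0,0,0]],[[-0.3,-3,-120],[0,0,0]],[[-0.3,-3,-129],[0,0,0]],[[-0.3,-3,-129],[0,0,0]]])

```text
time_s: 26.7
tool_pos: [0.5832, -0.2667, 0.0157]
tool_rot: [-179.9, 0.1, 16.4]
force: [-0.1, 0.1, 0.4]
grip_width: 0.0872
```

Emit:
apply_moves(targets=[[[0,0,0],[0,0,0]],[[0,0,0],[0,0,0]],[[0,0,0],[0,0,0]],[[0,0,0],[0,0,0]],[[0,0,0],[0,0,0]],[[0,0,0],[0,0,0]],[[0,0,0],[0,0,0]],[[0,0,0],[0,0,0]]], hand=20, squeeze=20)

```text
time_s: 27.5
tool_pos: [0.5837, -0.267, 0.0167]
tool_rot: [-180.0, 0.0, 16.4]
force: [-1.9, 0.3, 1.6]
grip_width: 0.0435
```

Emit:
apply_moves(targets=[[[0,0,10],[0,0,0]],[[0,0,25],[0,0,0]],[[0,0,50],[0,0,0]],[[0,0,80],[0,0,0]],[[0,0,100],[0,0,0]],[[0,0,100],[0,0,0]],[[0,0,100],[0,0,0]]])

```text
time_s: 28.2
tool_pos: [0.5838, -0.2677, 0.1171]
tool_rot: [179.9, -0.0, 16.4]
force: [-0.2, 0.4, -2.5]
grip_width: 0.0431
```

Run:
```python
from fit import *
o=env.get_obs();print(o["tool_pos"],o["tool_rot"])
for n in("top","scene"):
    p=env.read_camera(n); roi=roi_of(p,[.549,.261,.003],26); l,a,r,b=roi; g=p["image"][a:b,l:r].mean(2)
    m=np.clip((np.median(g)-10-g)/(np.median(g)-15-np.percentile(g,5)),0,1)
    print(n,fitpose([(p,m,roi)],('c',.09,.006),(.549,.261,0),0))
```

```text
[ 0.58382484 -0.26765843  0.11707147] [ 1.79937671e+02 -2.64609452e-02  1.63654868e+01]
top (np.float64(551.6), np.float64(260.0), np.float64(1.56), np.float64(7.1))
scene (np.float64(547.9), np.float64(259.4), np.float64(1.58), np.float64(21.3))
```

Emit:
apply_moves(targets=[[[-2,30,5],[0,0,0]],[[-5,70,5],[0,0,0]],[[-8,112,5],[0,0,0]],[[-11,154,5],[0,0,0]],[[-14,196,5],[0,0,0]],[[-16,238,5],[0,0,0]],[[-18,280,5],[0,0,0]],[[-20,320,5],[0,0,0]]])

```text
time_s: 29.1
tool_pos: [0.5625, 0.0544, 0.1203]
tool_rot: [-180.0, 0.1, 16.4]
force: [0.0, -0.0, -2.1]
grip_width: 0.0433
```

Emit:
apply_moves(targets=[[[-3,42,0],[0,0,0]],[[-6,84,0],[0,0,0]],[[-9,126,0],[0,0,0]],[[-12,168,0],[0,0,0]],[[-13,195,-15],[0,0,0]],[[-14,207,-40],[0,0,0]],[[-14,207,-70],[0,0,0]],[[-14,207,-70],[0,0,0]]])

```text
time_s: 29.9
tool_pos: [0.5455, 0.2579, 0.0461]
tool_rot: [179.9, 0.6, 16.5]
force: [0.1, -1.5, -2.6]
grip_width: 0.0433
```

Emit:
apply_moves(targets=[[[0,0,0],[0,0,0]],[[0,0,0],[0,0,0]]])

```text
time_s: 30.1
tool_pos: [0.5507, 0.2595, 0.0527]
tool_rot: [-180.0, -0.1, 16.3]
force: [-0.0, 0.5, -1.0]
grip_width: 0.0431
```

Emit:
apply_moves(targets=[[[0,0,-12],[0,0,0]],[[0,0,-22],[0,0,0]],[[0,0,-28],[0,0,0]],[[0,0,-31],[0,0,0]],[[0,0,-32.5],[0,0,0]],[[0,0,-32.5],[0,0,0]],[[0,0,-32.5],[0,0,0]]])

```text
time_s: 30.8
tool_pos: [0.55, 0.2599, 0.0194]
tool_rot: [-180.0, -0.0, 16.4]
force: [-0.4, -0.1, -2.1]
grip_width: 0.043
```

Emit:
apply_moves(targets=[[[0,0,-0.5],[0,0,0]],[[0,0,-1],[0,0,0]],[[0,0,-1],[0,0,0]]])

```text
time_s: 31.1
tool_pos: [0.5501, 0.2598, 0.0187]
tool_rot: [180.0, -0.0, 16.4]
force: [0.4, -0.0, 1.7]
grip_width: 0.0434
```

Down (the force changed sign). Release, rise and move well clear for a final look.

Emit:
apply_moves(targets=[[[0,0,0],[0,0,0]],[[0,0,0],[0,0,0]],[[0,0,0],[0,0,0]],[[0,0,0],[0,0,0]],[[0,0,0],[0,0,0]],[[0,0,0],[0,0,0]]], hand=75)

```text
time_s: 31.7
tool_pos: [0.5497, 0.2596, 0.018]
tool_rot: [180.0, 0.0, 16.4]
force: [-1.0, -0.3, 0.3]
grip_width: 0.074
```

Emit:
apply_moves(targets=[[[0,0,15],[0,0,0]],[[0,0,40],[0,0,0]],[[0,0,80],[0,0,0]],[[0,0,120],[0,0,0]],[[0,0,150],[0,0,0]],[[0,0,150],[0,0,0]]])

```text
time_s: 32.3
tool_pos: [0.5523, 0.2618, 0.1746]
tool_rot: [-180.0, -0.6, 16.4]
force: [0.7, 0.6, 0.9]
grip_width: 0.075
```

Emit:
apply_moves(targets=[[[30,-430,0],[0,0,0]],[[30,-430,0],[0,0,0]],[[30,-430,0],[0,0,0]],[[30,-430,0],[0,0,0]],[[30,-430,0],[0,0,0]],[[30,-430,0],[0,0,0]],[[30,-430,0],[0,0,0]],[[30,-430,0],[0,0,0]]])

```text
time_s: 33.1
tool_pos: [0.5771, -0.1413, 0.1683]
tool_rot: [180.0, 0.0, 16.4]
force: [1.0, 0.1, 0.9]
grip_width: 0.0754
```

Emit:
apply_moves(targets=[[[0,-150,0],[0,0,0]],[[0,-150,0],[0,0,0]],[[0,-150,0],[0,0,0]],[[0,-150,0],[0,0,0]],[[0,-150,0],[0,0,0]],[[0,-150,0],[0,0,0]]])

```text
time_s: 33.7
tool_pos: [0.5779, -0.2874, 0.168]
tool_rot: [-179.9, -0.0, 16.5]
force: [-0.1, 0.4, 0.1]
grip_width: 0.075
```

Run:
```python
from h import *
o=env.get_obs();print(o["tool_pos"],o["force"],o["time_s"])
p=env.read_camera("scene"); q=env.read_camera("top")
a=p["image"][130:270,185:370];b=q["image"][155:295,240:425]
cv2.imwrite("pics/f1.png",cv2.resize(np.vstack([a,b])[:,:,::-1],None,fx=2.14,fy=2.14,interpolation=cv2.INTER_CUBIC))
for n,c in(("t",q),("s",p)):
    for k,z in(("piston",.025),("round_pad",.003),("clamp_block",.025),("square_pad",.003),("jar",0),("wrench",0),("parts_bin",0)):
        for r in env.regions_of(c,k)[:1]:
            ys,xs=np.nonzero(r["region"]); print(n,k,round(r["conf"],2),toz(c,[[xs.mean(),ys.mean()]],z)[0].round(3)[:2])
```

```text
[ 0.57793569 -0.28740609  0.16803955] [-0.1169398   0.42353959  0.11481194] 33.7
t piston 0.58 [0.55  0.263]
t round_pad 0.78 [0.552 0.26 ]
t clamp_block 0.53 [0.503 0.08 ]
t square_pad 0.56 [0.502 0.081]
t jar 0.67 [0.779 0.198]
t wrench 0.68 [ 0.573 -0.244]
t parts_bin 0.98 [0.487 0.529]
s piston 0.8 [0.546 0.262]
s round_pad 0.81 [0.557 0.254]
s clamp_block 0.96 [0.499 0.081]
s square_pad 0.75 [0.508 0.072]
s jar 0.64 [0.756 0.217]
s wrench 0.67 [ 0.777 -0.163]
s parts_bin 0.75 [0.46  0.551]
```

View pics/f1.png

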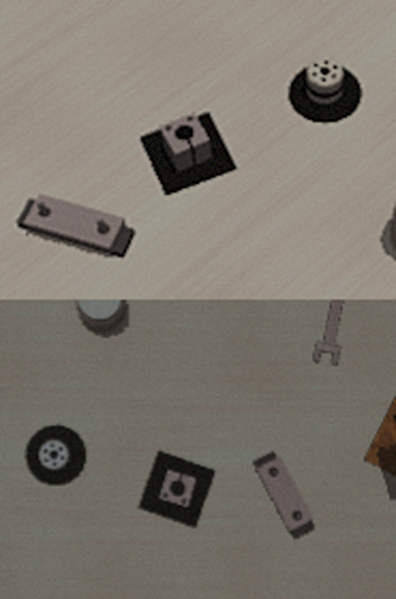

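The final picture shows all three parts home and upright: the piston at (55,455), the block at (178,488) and the plate at (285,495) in the lower half. I'm handing in.

```bash
python3 -c "
from cell import env
print(env.sign_off())"
```

```text
the job is handed in; nothing more can be done
None
```

All three parts are at their own stations and the job is handed in, at about 34 s of the 120 s allowed. I moved the piston to the cork mat and released it there. Then I put the plate over the pins, the block on the square pad, and the piston on the round pad.

**Last checks:**
- **Parts:** The final picture shows all three upright. By the top camera's rough region centres, the piston is within about 4 mm of its pad's centre and the block within about 2 mm. The block's sides look parallel to the pad's.
- **Plate:** It lies flat on the base with both pins through its holes.
- **Arm:** The gripper is empty and clear of everything, with no contact force.
- **Bystanders:** The jar and the bin are where they were at the start. So is the wrench, by the scene camera and the picture.

**What disagreed:**
- The two cameras differed by 2–4 mm on the round pad and the pin base, so I used values between them.
- The scene camera's pad centres in the last check differ from the parts' by 12–14 mm. I put that down to the parts hiding some of each pad and did not act on it.
- One top-camera wrench report, at (0.573, -0.244), was false: that is where the gripper was.
- Before threading, a bright spot in one plate hole suggested the plate was about 6–8 mm off sideways. That conflicted with the base measurements, so I lowered it gently. No contact force appeared, and a later picture showed the pin in the hole.

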